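# Fill the snack gift box with the closed jars

## Task

Pack the four closed jars (the ones with white lids) standing on the table into the cardboard gift box, each upright and fully down in the pocket of its own shape and size: wide round, slim round, square and oblong. Set each down gently, letting go only once it stands in its pocket, tip no jar over, and leave the two open jars, which have no lids yet, where they stand.

Things in the scene. Friction and masses are not known exactly. Their poses are not given: they have to be found in the camera images.
- giftbox: tan cardboard tray 210 x 210 x 30 mm, fixed, any yaw, with 4 pockets 25 mm deep (floors 5 mm above table). Origin: centre of underside, x, y along its sides, z up. Pocket centres (x, y mm): wide jar: round, 78 across (+50, +50); slim jar: round, 58 across (+50, -50); square jar: 68 x 68 (-50, +50); oblong jar: 54 along x by 80 along y (-50, -50)
- wide_jar: closed jar: round, clear plastic with brown snack sticks inside and a white lid on top, 64 mm diameter, 84 mm tall with lid (lid 15 mm tall, its sides 1 mm proud of the jar). Origin: centre of its underside, z up
- slim_jar: closed jar: slim and round, clear with snack sticks, white lid, 44 mm diameter, 100 mm tall with lid. Origin: centre of its underside, z up
- square_jar: closed jar: square, clear with snack sticks, white lid, 54 x 54 mm, 80 mm tall with lid. Origin: centre of its underside, z up, x and y along its sides
- oblong_jar: closed jar: oblong, clear with snack sticks, white lid, 40 mm along its x by 66 mm along its y, 88 mm tall with lid. Origin: centre of its underside, z up
- open_square_jar: look-alike to leave: square clear jar 52 x 52 mm, 66 mm tall, full of snack sticks but without a lid, standing on the table among the closed jars. Origin: centre of its underside, z up, x and y along its sides
- open_wide_jar: look-alike to leave: round clear jar 62 mm diameter, 70 mm tall, full of snack sticks but without a lid, standing on the scale. Origin: centre of its underside, z up
- scale: white weighing scale with a steel platter, 150 mm along x by 180 mm along y, platter top 43 mm above the table, fixed; bystander. Origin: centre of its underside, z up

How it is judged (in metres and radians):
At the end, for the whole second after the job is handed in: Each closed jar stands upright (within 0.12 rad) on the floor of its own pocket (origin less than 10 mm above the box's underside, within 13 mm of the pocket's centre along each side of the box), at rest; the two open jars stand upright within 30 mm of where they started, at rest (x of wide_jar in the frame of giftbox between 0.037 and 0.063 m and y of wide_jar in the frame of giftbox between 0.037 and 0.063 m and z of each of wide_jar, slim_jar, square_jar, oblong_jar in the frame of giftbox below 0.01 m and angle between each of wide_jar, slim_jar, square_jar, oblong_jar, open_square_jar, open_wide_jar's own z axis and vertical below 0.12 rad and linear speed of each of wide_jar, slim_jar, square_jar, oblong_jar, open_square_jar, open_wide_jar below 0.02 m/s and angular speed of each of wide_jar, slim_jar, square_jar, oblong_jar below 0.2 rad/s and x of slim_jar in the frame of giftbox between 0.037 and 0.063 m and y of slim_jar in the frame of giftbox between -0.063 and -0.037 m and x of square_jar in the frame of giftbox between -0.063 and -0.037 m and y of square_jar in the frame of giftbox between 0.037 and 0.063 m and x of oblong_jar in the frame of giftbox between -0.063 and -0.037 m and y of oblong_jar in the frame of giftbox between -0.063 and -0.037 m and distance of each of open_square_jar, open_wide_jar from where it was at the start of the episode below 0.03 m); the robot touches nothing.
It fails at once if an open jar (without lid) is moved more than 30 mm from its place (distance of any of open_square_jar, open_wide_jar from where it was at the start of the episode above 0.03 m).
It fails at once if a jar is tipped over (more than 45 degrees) (angle between any of wide_jar, slim_jar, square_jar, oblong_jar, open_square_jar, open_wide_jar's own z axis and vertical above 0.79 rad).
It fails at once if a closed jar is pressed or slammed into the gift box with over 70 N (contact force between any of wide_jar, slim_jar, square_jar, oblong_jar and giftbox above 70 N).
It fails at once if a closed jar is dropped (falling free of the fingers at over 0.5 m/s, as from more than about 13 mm) ((contact force between the fingers and wide_jar below 0.05 N and linear speed of wide_jar above 0.5 m/s) or (contact force between the fingers and slim_jar below 0.05 N and linear speed of slim_jar above 0.5 m/s) or (contact force between the fingers and square_jar below 0.05 N and linear speed of square_jar above 0.5 m/s) or (contact force between the fingers and oblong_jar below 0.05 N and linear speed of oblong_jar above 0.5 m/s)).
It also fails if it takes over 96 s, if anything falls off the work surface, if the arm or the gripper's body presses on something with over 40 N, if the wrist force passes 120 N, or if a joint passes its speed limit or range.

## Robot

A 6-joint arm with a two-finger parallel gripper is mounted at the origin on the work surface. World frame = base frame: x ahead of the robot, y to its left, z up, the work surface at z = 0. Lengths are in mm, angles in rad, forces in N, time in s.
With the tool pointing down it reaches from about 325 to 850 mm from the base axis. Payload 4.4 kg.
Tool frame: the origin (TCP) lies at the very end of the fingers, on their centre line; the grasp point (between the pads) lies 19 mm behind it; z points along the fingers, y is the line along which they close (so a half turn about z gives the same grasp; the last joint's range is limited). The gripper opens to 94 mm and grips with 3 to 60 N. Pads are 16 mm wide; open, the fingers measure 119 mm over their backs; the gripper's body (75 mm by 177 mm) begins 78 mm behind the grasp point.
Start: joints at [1.046, 0.207, 1.542, -0, 1.393, -0.15], TCP at [209.974, 535.292, 205.447] pointing down, gripper open.
Joint ranges: [-2.73, 2.73], [-0.86, 2.22], [0.23, 2.46], [-1.11, 4.25], [0.08, 2.63], [-2.82, 2.82]. Speed limits (rad/s): [2.79, 2.79, 3.14, 3.14, 3.14, 3.14].

## Interface

Orientations are given as [roll, pitch, yaw] about the fixed x, y, z axes, in that order (R = Rz(yaw) Ry(pitch) Rx(roll)).
In Python, from workcell import env gives the robot as it stands. The module is installed in compiled form; this text tells all that it offers.
- The arm moves only by the tool carry_out, never from a script. Its argument "moves" is one flat list of numbers, 7 for each row, row after row: the shift along the world's x, y, z in mm, then the turn, a rotation vector about the world's x, y, z in rad, then the closure, from 0 (fully open) to 1 (shut). A call has 1 to 12 rows; each row shifts and turns the commanded pose from where the row before left it; what a row does not reach is not made up. A row lasts 1/12 s, in which the tool goes at most 41.7 mm and 7.16 degrees, less where a joint would pass 70% of its speed; a pose out of reach is approached as far as the arm can. A call is refused whole if a number of a shift passes 41.7 or a number of a turn 0.125, either way. A call with a gripper value outside its range is refused whole. The fingers move at their own pace and stop on an object; "force" is the grip in N (left out, the last holds). Time passes only in rows, so rows that do not move let the fingers close. It gives the time, the measured TCP pose, the force, the opening and the grip force at its end, in the units of the state.
- env.get_state(): the state, without advancing time (a new reading comes with each control period).
- env.grab_frame(name): name is "side" or "top" or "wrist"; returns the picture (480x640x3 uint8, blue, green, red); there is no depth.
- env.get_calibration(name): a dict with "vertical_fov" (degrees; the focal length in pixels is half the picture's height over the tangent of half this angle, whatever the lens; pixels are square), "cx", "cy" (the principal point, pixels), "R" (3x3) and "t" (3): a world point X has camera coordinates R X + t. Camera axes: x right, y down, z forward; pixel columns grow to the right and rows downward; lengths in mm; the calibration is good to about 2 mm. A picture is of the moment at which its call begins: read the wrist's pose just before it. get_calibration takes no time and is no camera call; for the wrist camera it gives the pose at the moment of the call.
- env.sign_off(): hands the job in; it is judged then, once.
The state is a dict: "clock": time; "joints": joint angles; "dq": joint speeds; "joint_torque": joint torques, N m; "tool_pos": TCP position; "orientation": TCP orientation; "force": force on the tool from outside, world axes, zero at the start; "ft_torque": the same for the moment, N m; "finger_gap": finger opening in mm; "finger_force": force on a finger pad.
Only numpy, scipy, OpenCV 4.12 (cv2) and the standard library are available. Lean on these libraries where they do the work, as an engineer would, in place of code of your own. Each camera call takes 0.05 s, during which the arm holds its last target. There are 200 camera calls.

## Working session

There is one attempt and no reset: what is moved stays moved. The work goes in short steps, Python scripts to look and compute and a tool call to move; the robot and the scene stay as the last step left them, time stands still between calls to the robot, and variables do not carry over. Pictures are saved under pics/ and viewed, at most 14 in all, crops included, and the job is handed in when it is done.

Besides the shell and the picture viewer there is one more tool, called after ">>>" as name(argument=value, ...) on one line, values as JSON. carry_out: Moves the arm, as the interface text tells. Its arguments: {"type":"object","properties":{"moves":{"type":"array"},"force":{"type":"number"}},"required":["moves"]}

```bash
mkdir -p pics; python3 - <<'E'
from workcell import env
import cv2
s=env.get_state();print({k:s[k] for k in('clock','tool_pos','orientation','force','finger_gap')})
for n in('top','side'):
    cv2.imwrite(f'pics/{n}0.png',env.grab_frame(n))
    c=env.get_calibration(n);print(n,c)
E
```

```text
{'clock': 0.0, 'tool_pos': array([209.57947696, 534.56683306, 204.28636698]), 'orientation': array([-3.13930625e+00, -3.35915678e-04,  2.76780136e+00]), 'force': array([ 0.13624353,  0.05265998, -0.31271104]), 'finger_gap': 94.13184368841041}
top {'vertical_fov': 42.18935468608572, 'cx': 311.540958851579, 'cy': 238.93128748220897, 'R': array([[ 2.03209781e-02, -9.99793390e-01,  4.84580330e-04],
       [-9.91519069e-01, -2.02150241e-02, -1.28379475e-01],
       [ 1.28362746e-01,  2.12832586e-03, -9.91725000e-01]]), 't': array([  -7.44374852,  583.29397711, 1370.88703921])}
side {'vertical_fov': 47.752597069283674, 'cx': 318.9299892074251, 'cy': 238.05890885002762, 'R': array([[ 0.96115256, -0.27568302,  0.01358741],
       [-0.19957279, -0.72811848, -0.65575466],
       [ 0.19067367,  0.6275686 , -0.75485177]]), 't': array([-517.23821244,  151.34892324,  877.45977691])}
```

View pics/top0.png

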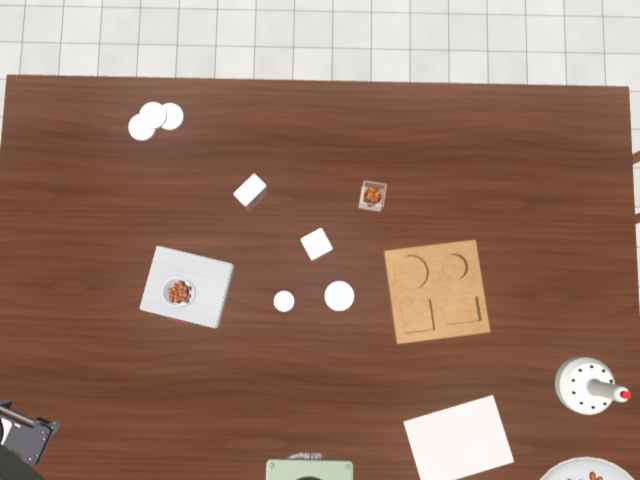

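View pics/side0.png

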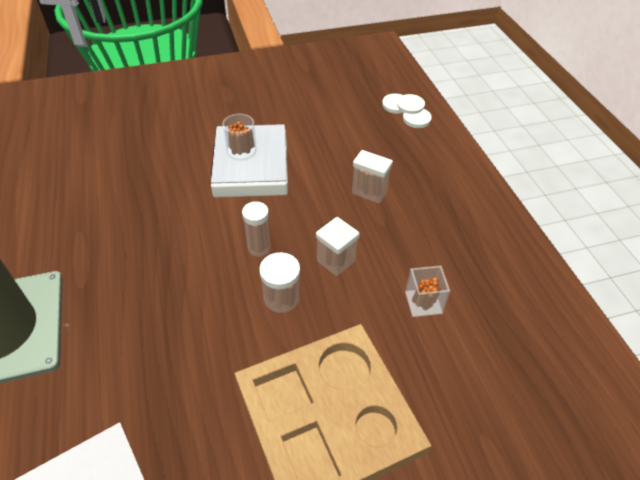

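```bash
cat > h.py <<'E'
import cv2, numpy as np
from workcell import env
def K(c): 
    f=240/np.tan(np.radians(c['vertical_fov'])/2); return f,c['cx'],c['cy']
def ray(c,uv,z):
    f,cx,cy=K(c);R=c['R'];C=-R.T@c['t'];uv=np.atleast_2d(uv).astype(float)
    d=np.c_[(uv[:,0]-cx)/f,(uv[:,1]-cy)/f,np.ones(len(uv))]@R
    return C+d*((z-C[2])/d[:,2])[:,None]
def blobs(m,lo,hi):
    cs,_=cv2.findContours(m,cv2.RETR_EXTERNAL,cv2.CHAIN_APPROX_NONE)
    return [c[:,0] for c in cs if lo<cv2.contourArea(c)<hi]
E
python3 - <<'E'
from h import *
T=cv2.imread('pics/top0.png');c=env.get_calibration('top')
S=cv2.imread('pics/side0.png');cs=env.get_calibration('side')
def lids(I):
    h=cv2.cvtColor(I,cv2.COLOR_BGR2HSV)
    return cv2.inRange(h,(0,0,205),(180,40,255))
def show(name,c,pts,z):
    P=ray(c,pts,z)[:,:2].astype(np.float32)
    r=cv2.minAreaRect(P); e=cv2.minEnclosingCircle(P)
    print(name,'rect',np.round(r[0]),np.round(r[1]),round(r[2],1),'circ',np.round(e[0]),round(e[1],1))
for n,z,u in(('wide',84,(339,296)),('slim',100,(284,301)),('square',80,(317,244)),('oblong',88,(250,190))):
    for b in blobs(lids(T),50,3000):
        if cv2.pointPolygonTest(b.reshape(-1,1,2),u,False)>0: show(n,c,b,z)
for n,z,u in(('wide',84,(280,270)),('slim',100,(256,211)),('square',80,(338,235)),('oblong',88,(373,164))):
    for b in blobs(lids(S),50,6000):
        if cv2.pointPolygonTest(b.reshape(-1,1,2),u,False)>0: show('side '+n,cs,b,z)
for I,cc,n in((T,c,'box'),(S,cs,'side box')):
    h=cv2.cvtColor(I,cv2.COLOR_BGR2HSV);m=cv2.inRange(h,(8,60,110),(28,200,255))
    b=max(blobs(cv2.morphologyEx(m,cv2.MORPH_OPEN,np.ones((5,5))),2000,1e6),key=lambda b:len(b) )
    print(n,cv2.boundingRect(b));show(n,cc,b,30)
h=cv2.cvtColor(T,cv2.COLOR_BGR2HSV)
for u in((339,296),(400,330),(411,272),(373,180),(200,260),(330,150)):print(u,h[u[1],u[0]])
# open square footprint approx at rim
for u,z in(((373,196),66),((179,292),113),((187,287),43)):print(u,ray(c,u,z))
E
```

```text
wide rect [455. -58.] [63. 61.] 1.0 circ [455. -57.] 32.3
slim rect [440.  61.] [43. 41.] 1.4 circ [441.  61.] 22.0
square rect [568.  -6.] [54. 54.] 29.7 circ [568.  -6.] 36.0
oblong rect [685. 144.] [40. 66.] 47.0 circ [684. 143.] 36.7
side wide rect [455. -57.] [65. 62.] 78.1 circ [454. -57.] 32.6
side slim rect [440.  61.] [42. 43.] 74.8 circ [440.  61.] 22.6
side square rect [567.  -7.] [55. 54.] 29.6 circ [568.  -7.] 36.4
side oblong rect [683. 142.] [42. 66.] 46.9 circ [683. 143.] 37.1
box (0, 75, 640, 405)
box rect [507. -11.] [ 913. 1482.] 0.2 circ [529.  -1.] 847.8
side box (0, 0, 640, 480)
side box rect [431. 330.] [1624. 1036.] 89.9 circ [375. 330.] 934.3
(339, 296) [  0   0 254]
(400, 330) [ 16 107 227]
(411, 272) [ 16 108 222]
(373, 180) [ 10 129 121]
(200, 260) [120   2 231]
(330, 150) [ 10 136 116]
(373, 196) [[ 679.31334404 -131.17874548   66.        ]]
(179, 292) [[454.52355613 282.64052023 113.        ]]
(187, 287) [[468.76600085 280.21227358  43.        ]]
```

```bash
python3 - <<'E'
from h import *
for n in('top','side'):
    I=cv2.imread(f'pics/{n}0.png');c=env.get_calibration(n)
    h=cv2.cvtColor(I,cv2.COLOR_BGR2HSV);m=cv2.inRange(h,(8,50,150),(28,200,255))
    m=cv2.morphologyEx(m,cv2.MORPH_OPEN,np.ones((5,5)))
    for b in blobs(m,4000,60000):
        P=ray(c,b,30)[:,:2].astype(np.float32);r=cv2.minAreaRect(P)
        print(n,cv2.boundingRect(b),np.round(r[0],1),np.round(r[1],1),round(r[2],2))
        a=np.radians(r[2]); a=(a+np.pi/4)%(np.pi/2)-np.pi/4
        R=np.array([[np.cos(a),-np.sin(a)],[np.sin(a),np.cos(a)]])
        for k,p in dict(wide=(50,50),slim=(50,-50),square=(-50,50),oblong=(-50,-50)).items():print(k,np.round(R@p+r[0],1),round(a,3))
E
```

```text
top (384, 240, 106, 104) [ 472.4 -278.9] [213.3 212.1] 8.18
wide [ 514.8 -222.3] 0.143
slim [ 529.  -321.3] 0.143
square [ 415.8 -236.5] 0.143
oblong [ 430.  -335.5] 0.143
side (235, 324, 195, 156) [ 471.7 -277.9] [213.1 212.4] 8.15
wide [ 514.1 -221.4] 0.142
slim [ 528.3 -320.3] 0.142
square [ 415.1 -235.5] 0.142
oblong [ 429.3 -334.5] 0.142
```

>>> carry_out(moves=[14, -33, 0, 0, 0, 0, 0, 14, -33, 0, 0, 0, 0, 0, 14, -33, 0, 0, 0, 0, 0, 14, -33, 0, 0, 0, 0, 0, 14, -33, 0, 0, 0, 0, 0, 14, -33, 0, 0, 0, 0, 0, 14, -33, 0, 0, 0, 0, 0, 14, -33, 0, 0, 0, 0, 0, 14, -33, 0, 0, 0, 0, 0, 0, 0, 0, 0, 0, 0, 0], force=30)

```text
clock: 0.93
tool_pos: [337.8, 233.5, 205.1]
orientation: [-3.139, 0.002, 2.761]
force: [-0.6, 0.5, 0.4]
finger_gap: 93.7
finger_force: 0.0
```

>>> carry_out(moves=[14, -33, 0, 0, 0, 0, 0, 14, -33, 0, 0, 0, 0, 0, 14, -33, 0, 0, 0, 0, 0, 14, -33, 0, 0, 0, 0, 0, 14, -33, 0, 0, 0, 0, 0, 14, -33, 0, 0, 0, 0, 0, 14, -33, 0, 0, 0, 0, 0, 14, -33, 0, 0, 0, 0, 0, 7, -29, 0, 0, 0, 0, 0, 0, 0, 0, 0, 0, 0, 0, 0, 0, 0, 0, 0, 0, 0])

```text
clock: 1.85
tool_pos: [454.9, -55.2, 204.9]
orientation: [3.141, -0.002, 2.765]
force: [-0.6, -0.3, -0.7]
finger_gap: 94.0
finger_force: 0.0
```

>>> carry_out(moves=[0, -2.5, -30, 0, 0, 0, 0, 0, 0, -30, 0, 0, 0, 0, 0, 0, -30, 0, 0, 0, 0, 0, 0, -25, 0, 0, 0, 0, 0, 0, -25, 0, 0, 0, 0, 0, 0, -20, 0, 0, 0, 0, 0, 0, -12, 0, 0, 0, 0, 0, 0, 0, 0, 0, 0, 0])

```text
clock: 2.52
tool_pos: [451.5, -54.3, 30.5]
orientation: [3.142, -0.008, 2.77]
force: [-0.3, -0.1, 0.5]
finger_gap: 94.1
finger_force: 0.0
```

>>> carry_out(moves=[0, 0, 0, 0, 0, 0, 1, 0, 0, 0, 0, 0, 0, 1, 0, 0, 0, 0, 0, 0, 1, 0, 0, 0, 0, 0, 0, 1, 0, 0, 0, 0, 0, 0, 1, 0, 0, 0, 0, 0, 0, 1, 0, 0, 0, 0, 0, 0, 1, 0, 0, 0, 0, 0, 0, 1], force=30)

```text
clock: 3.18
tool_pos: [455.9, -57.3, 34.4]
orientation: [3.141, 0.002, 2.768]
force: [-0.3, 2.2, 5.7]
finger_gap: 63.4
finger_force: 30.0
```

>>> carry_out(moves=[0, 0, 5, 0, 0, 0, 1, 0, 0, 10, 0, 0, 0, 1, 0, 0, 15, 0, 0, 0, 1, 0, 0, 15, 0, 0, 0, 1, 0, 0, 15, 0, 0, 0, 1, 0, 0, 0, 0, 0, 0, 1, 0, 0, 0, 0, 0, 0, 1])

```text
clock: 3.77
tool_pos: [455.6, -57.5, 94.3]
orientation: [-3.142, 0.002, 2.768]
force: [-0.1, -0.2, -0.9]
finger_gap: 63.3
finger_force: 30.0
```

>>> carry_out(moves=[3, -8, 0, 0, 0, 0, 1, 6, -16, 0, 0, 0, 0, 1, 7.5, -21, 0, 0, 0, 0, 1, 7.5, -21, 0, 0, 0, 0, 1, 7.5, -21, 0, 0, 0, 0, 1, 7.5, -21, 0, 0, 0, 0, 1, 7.5, -21, 0, 0, 0, 0, 1, 6, -18, 0, 0, 0, 0, 1, 4, -10, 0, 0, 0, 0, 1, 2.5, -7.5, 0, 0, 0, 0, 1, 0, 0, 0, 0, 0, 0, 1, 0, 0, 0, 0, 0, 0, 1])

```text
clock: 4.77
tool_pos: [513.3, -221.1, 92.6]
orientation: [3.141, -0.002, 2.768]
force: [-0.6, -0.7, -2.0]
finger_gap: 63.6
finger_force: 30.0
```

```bash
python3 - <<'E'
from workcell import env
import cv2
s=env.get_state();print(s['tool_pos'],s['finger_gap'],s['finger_force'],s['force'])
cv2.imwrite('pics/s1.png',env.grab_frame('side'))
E
```

```text
[ 513.34184876 -221.14082352   92.63641978] 63.55083351467876 29.99976933002472 [-0.58860448 -0.66563851 -2.02210074]
```

View pics/s1.png

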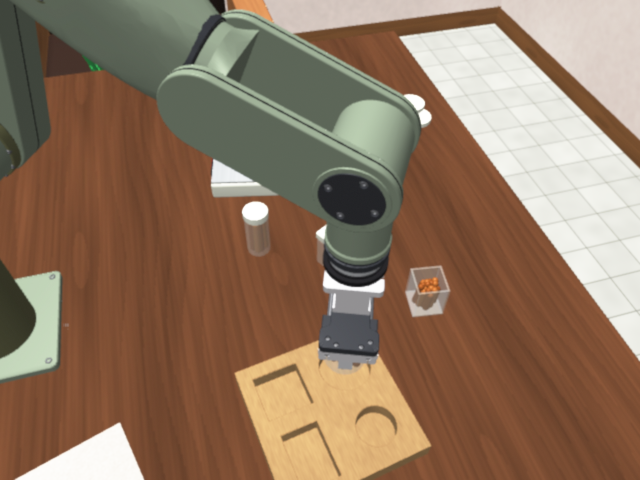

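>>> carry_out(moves=[0, 0, -8, 0, 0, 0, 1, 0, 0, -12, 0, 0, 0, 1, 0, 0, -12, 0, 0, 0, 1, 0, 0, -8, 0, 0, 0, 1, 0, 0, -5, 0, 0, 0, 1, 0, 0, -3, 0, 0, 0, 1, 0, 0, -2, 0, 0, 0, 1, 0, 0, -1, 0, 0, 0, 1, 0, 0, -1, 0, 0, 0, 1, 0, 0, 0, 0, 0, 0, 1, 0, 0, 0, 0, 0, 0, 1])

```text
clock: 5.73
tool_pos: [514.3, -222.0, 41.9]
orientation: [-3.141, 0.001, 2.768]
force: [-0.5, 0.1, -1.8]
finger_gap: 63.6
finger_force: 30.0
```

>>> carry_out(moves=[0, 0, -1, 0, 0, 0, 1, 0, 0, -1, 0, 0, 0, 1, 0, 0, -0.5, 0, 0, 0, 1, 0, 0, 0, 0, 0, 0, 1, 0, 0, 0, 0, 0, 0, 1])

```text
clock: 6.15
tool_pos: [514.3, -221.9, 39.5]
orientation: [-3.141, 0.001, 2.768]
force: [-1.6, 0.2, 1.9]
finger_gap: 63.6
finger_force: 30.0
```

>>> carry_out(moves=[0, 0, 0, 0, 0, 0, 0.15, 0, 0, 0, 0, 0, 0, 0.15, 0, 0, 0, 0, 0, 0, 0.15, 0, 0, 0, 0, 0, 0, 0.15, 0, 0, 5, 0, 0, 0, 0.15, 0, 0, 10, 0, 0, 0, 0.15, 0, 0, 20, 0, 0, 0, 0.15, 0, 0, 30, 0, 0, 0, 0.15, 0, 0, 35, 0, 0, 0, 0.15, 0, 0, 0, 0, 0, 0, 0.15])

```text
clock: 6.98
tool_pos: [518.9, -224.7, 147.8]
orientation: [-3.139, 0.015, 2.768]
force: [1.2, -1.2, 1.6]
finger_gap: 79.9
finger_force: 0.0
```

>>> carry_out(moves=[-8, 30, 0, 0, 0, 0, 0.15, -8, 30, 0, 0, 0, 0, 0.15, -8, 30, 0, 0, 0, 0, 0.15, -8, 30, 0, 0, 0, 0, 0.15, -8, 30, 0, 0, 0, 0, 0.15, -8, 30, 0, 0, 0, 0, 0.15, -8, 30, 0, 0, 0, 0, 0.15, -8, 30, 0, 0, 0, 0, 0.15, -6, 25, 0, 0, 0, 0, 0.15, -4, 18, 0, 0, 0, 0, 0.15, 0, 0, 0, 0, 0, 0, 0.15, 0, 0, 0, 0, 0, 0, 0.15])

```text
clock: 7.98
tool_pos: [440.1, 61.7, 139.6]
orientation: [-3.142, 0.001, 2.77]
force: [-0.1, -0.1, -0.0]
finger_gap: 79.8
finger_force: 0.0
```

Verify the wide jar's placement, then go on with the slim one.

```bash
cat > chk.py <<'E'
from h import *
import sys
I=env.grab_frame('side' if len(sys.argv)>2 else 'top');c=env.get_calibration('side' if len(sys.argv)>2 else 'top');cv2.imwrite(sys.argv[1],I)
m=cv2.inRange(cv2.cvtColor(I,cv2.COLOR_BGR2HSV),(0,0,205),(180,40,255))
a=.142;R=np.array([[np.cos(a),-np.sin(a)],[np.sin(a),np.cos(a)]])
for b in blobs(m,80,3000):
    for n,z in(('wide',89),('slim',105),('square',85),('oblong',93)):
        P=ray(c,b,z)[:,:2].astype(np.float32);r=cv2.minAreaRect(P);L=R.T@(np.array(r[0])-(472,-278.5))
        if abs(L).max()<110:print(n,np.round(L,1),np.round(r[1],1),round(r[2],1))
E
python3 chk.py pics/t2.png
```

```text
wide [48.4 52.1] [62.8 63.2] 89.8
slim [47.5 54.9] [62.1 62.5] 89.8
square [48.6 51.4] [63.  63.4] 89.8
oblong [48.1 52.8] [62.6 63. ] 89.8
```

>>> carry_out(moves=[0, 0, -15, 0, 0, 0, 0.15, 0, 0, -20, 0, 0, 0, 0.15, 0, 0, -20, 0, 0, 0, 0.15, 0, 0, -20, 0, 0, 0, 0.15, 0, 0, -12, 0, 0, 0, 0.15, 0, 0, -6, 0, 0, 0, 0.15, 0, 0, 0, 0, 0, 0, 0.15, 0, 0, 0, 0, 0, 0, 0.15])

```text
clock: 8.7
tool_pos: [440.6, 60.5, 46.2]
orientation: [-3.142, 0.0, 2.767]
force: [-0.9, -0.7, 0.4]
finger_gap: 79.8
finger_force: 0.0
```

>>> carry_out(moves=[0, 0, 0, 0, 0, 0, 1, 0, 0, 0, 0, 0, 0, 1, 0, 0, 0, 0, 0, 0, 1, 0, 0, 0, 0, 0, 0, 1, 0, 0, 0, 0, 0, 0, 1, 0, 0, 0, 0, 0, 0, 1, 0, 0, 0, 0, 0, 0, 1, 0, 0, 0, 0, 0, 0, 1], force=30)

```text
clock: 9.37
tool_pos: [440.2, 61.4, 46.2]
orientation: [3.141, 0.001, 2.768]
force: [-0.4, 0.5, 1.5]
finger_gap: 43.4
finger_force: 30.0
```

>>> carry_out(moves=[0, 0, 5, 0, 0, 0, 1, 0, 0, 10, 0, 0, 0, 1, 0, 0, 20, 0, 0, 0, 1, 0, 0, 25, 0, 0, 0, 1, 0, 0, 25, 0, 0, 0, 1, 0, 0, 20, 0, 0, 0, 1, 0, 0, 10, 0, 0, 0, 1, 0, 0, 0, 0, 0, 0, 1, 0, 0, 0, 0, 0, 0, 1])

```text
clock: 10.12
tool_pos: [439.9, 61.3, 161.0]
orientation: [3.141, 0.001, 2.768]
force: [0.2, -0.2, -1.6]
finger_gap: 43.3
finger_force: 30.0
```

>>> carry_out(moves=[3, -10, 0, 0, 0, 0, 1, 5, -20, 0, 0, 0, 0, 1, 5, -25, 0, 0, 0, 0, 1, 6, -25, 0, 0, 0, 0, 1, 6, -25, 0, 0, 0, 0, 1, 6, -25, 0, 0, 0, 0, 1, 6, -25, 0, 0, 0, 0, 1, 6, -25, 0, 0, 0, 0, 1, 6, -25, 0, 0, 0, 0, 1, 6, -25, 0, 0, 0, 0, 1, 6, -25, 0, 0, 0, 0, 1, 6, -25, 0, 0, 0, 0, 1])

```text
clock: 11.12
tool_pos: [505.5, -220.1, 158.4]
orientation: [3.141, -0.004, 2.767]
force: [0.7, 0.2, -1.6]
finger_gap: 43.6
finger_force: 30.0
```

>>> carry_out(moves=[6, -25, 0, 0, 0, 0, 1, 6, -25, 0, 0, 0, 0, 1, 5, -25, 0, 0, 0, 0, 1, 3, -15, 0, 0, 0, 0, 1, 2, -8, 0, 0, 0, 0, 1, 0, -4, 0, 0, 0, 0, 1, 0, 0, 0, 0, 0, 0, 1, 0, 0, 0, 0, 0, 0, 1])

```text
clock: 11.78
tool_pos: [528.3, -319.8, 159.9]
orientation: [3.141, -0.002, 2.768]
force: [0.3, 0.3, -2.3]
finger_gap: 43.4
finger_force: 30.0
```

>>> carry_out(moves=[0, -1, -10, 0, 0, 0, 1, 0, 0, -20, 0, 0, 0, 1, 0, 0, -20, 0, 0, 0, 1, 0, 0, -20, 0, 0, 0, 1, 0, 0, -15, 0, 0, 0, 1, 0, 0, -10, 0, 0, 0, 1, 0, 0, -6, 0, 0, 0, 1, 0, 0, -3, 0, 0, 0, 1, 0, 0, -2, 0, 0, 0, 1, 0, 0, -1, 0, 0, 0, 1, 0, 0, 0, 0, 0, 0, 1, 0, 0, 0, 0, 0, 0, 1])

```text
clock: 12.78
tool_pos: [529.6, -322.2, 54.9]
orientation: [-3.141, 0.002, 2.768]
force: [-0.4, -0.6, -1.5]
finger_gap: 43.2
finger_force: 30.0
```

>>> carry_out(moves=[0, 0, -1, 0, 0, 0, 1, 0, 0, -1, 0, 0, 0, 1, 0, 0, -0.5, 0, 0, 0, 1, 0, 0, 0, 0, 0, 0, 1, 0, 0, 0, 0, 0, 0, 1])

```text
clock: 13.2
tool_pos: [528.9, -321.7, 51.4]
orientation: [3.142, -0.0, 2.768]
force: [-1.4, -0.2, -2.2]
finger_gap: 43.4
finger_force: 30.0
```

>>> carry_out(moves=[0, 0, -0.7, 0, 0, 0, 1, 0, 0, -0.7, 0, 0, 0, 1, 0, 0, 0, 0, 0, 0, 1, 0, 0, 0, 0, 0, 0, 1])

```text
clock: 13.53
tool_pos: [529.7, -322.0, 51.3]
orientation: [-3.141, 0.002, 2.768]
force: [-1.2, 1.5, 6.0]
finger_gap: 42.7
finger_force: 30.0
```

>>> carry_out(moves=[0, 0, 0, 0, 0, 0, 0.3, 0, 0, 0, 0, 0, 0, 0.3, 0, 0, 0, 0, 0, 0, 0.3, 0, 0, 0, 0, 0, 0, 0.3, 0, 0, 5, 0, 0, 0, 0.3, 0, 0, 10, 0, 0, 0, 0.3, 0, 0, 20, 0, 0, 0, 0.3, 0, 0, 30, 0, 0, 0, 0.3, 0, 0, 35, 0, 0, 0, 0.3, 0, 0, 0, 0, 0, 0, 0.3])

```text
clock: 14.37
tool_pos: [533.5, -325.3, 159.6]
orientation: [-3.137, 0.015, 2.768]
force: [1.8, -0.6, 1.2]
finger_gap: 65.8
finger_force: 0.0
```

>>> carry_out(moves=[4, 32, 0, 0, 0, -0.068, 0, 4, 32, 0, 0, 0, -0.068, 0, 4, 32, 0, 0, 0, -0.068, 0, 4, 32, 0, 0, 0, -0.068, 0, 4, 32, 0, 0, 0, -0.068, 0, 4, 32, 0, 0, 0, -0.068, 0, 4, 32, 0, 0, 0, -0.068, 0, 4, 32, 0, 0, 0, -0.068, 0, 4, 32, 0, 0, 0, -0.068, 0, 2.5, 27, 0, 0, 0, -0.068, 0, 0, 0, 0, 0, 0, 0, 0, 0, 0, 0, 0, 0, 0, 0])

```text
clock: 15.37
tool_pos: [567.7, -5.5, 150.7]
orientation: [3.141, 0.001, 2.092]
force: [0.8, -0.3, 0.2]
finger_gap: 93.8
finger_force: 0.0
```

```bash
python3 chk.py pics/t3.png; python3 -c "
from workcell import env
s=env.get_state();print(s['tool_pos'],s['orientation'],s['joints'])"
```

```text
wide [48.4 52.1] [62.8 63.2] 89.8
slim [47.5 54.9] [62.1 62.5] 89.8
square [48.6 51.4] [63.  63.4] 89.8
oblong [48.1 52.8] [62.6 63. ] 89.8
wide [ 51.5 -54.7] [43.5 43.6] 1.2
slim [ 50.6 -50.6] [43.  43.1] 1.2
square [ 51.8 -55.7] [43.7 43.7] 1.2
oblong [ 51.3 -53.6] [43.4 43.5] 1.2
[567.67641921  -6.66164284 150.56771208] [3.14130130e+00 1.09980184e-03 2.08984838e+00] [-1.63752782e-01  2.40942832e-01  1.61791046e+00 -6.98355831e-04
  1.28181945e+00 -6.82606296e-01]
```

>>> carry_out(moves=[0, 0, -20, 0, 0, 0, 0, 0, 0, -25, 0, 0, 0, 0, 0, 0, -25, 0, 0, 0, 0, 0, 0, -22, 0, 0, 0, 0, 0, 0, -15, 0, 0, 0, 0, 0, 0, -8, 0, 0, 0, 0, 0, 0, -4, 0, 0, 0, 0, 0, 0, 0, 0, 0, 0, 0, 0, 0, 0, 0, 0, 0, 0])

```text
clock: 16.17
tool_pos: [568.4, -7.4, 32.0]
orientation: [3.14, 0.001, 2.087]
force: [-0.2, -0.2, -0.8]
finger_gap: 94.3
finger_force: 0.0
```

>>> carry_out(moves=[0, 0, 0, 0, 0, 0, 1, 0, 0, 0, 0, 0, 0, 1, 0, 0, 0, 0, 0, 0, 1, 0, 0, 0, 0, 0, 0, 1, 0, 0, 0, 0, 0, 0, 1, 0, 0, 0, 0, 0, 0, 1, 0, 0, 0, 0, 0, 0, 1, 0, 0, 0, 0, 0, 0, 1], force=30)

```text
clock: 16.83
tool_pos: [567.7, -6.6, 31.2]
orientation: [3.141, 0.0, 2.088]
force: [0.1, 1.0, 0.2]
finger_gap: 54.2
finger_force: 30.0
```

>>> carry_out(moves=[0, 0, 5, 0, 0, 0, 1, 0, 0, 10, 0, 0, 0, 1, 0, 0, 20, 0, 0, 0, 1, 0, 0, 25, 0, 0, 0, 1, 0, 0, 25, 0, 0, 0, 1, 0, 0, 20, 0, 0, 0, 1, 0, 0, 10, 0, 0, 0, 1, 0, 0, 0, 0, 0, 0, 1, 0, 0, 0, 0, 0, 0, 1])

```text
clock: 17.58
tool_pos: [567.4, -6.8, 146.3]
orientation: [3.141, 0.0, 2.088]
force: [-1.0, 0.0, -1.8]
finger_gap: 53.8
finger_force: 30.0
```

>>> carry_out(moves=[-6, -9, 0, 0, 0, -0.0376, 1, -12, -18, 0, 0, 0, -0.0376, 1, -16, -24, 0, 0, 0, -0.0376, 1, -16, -24, 0, 0, 0, -0.0376, 1, -16, -24, 0, 0, 0, -0.0376, 1, -16, -24, 0, 0, 0, -0.0376, 1, -16, -24, 0, 0, 0, -0.0376, 1, -16, -24, 0, 0, 0, -0.0376, 1, -16, -24, 0, 0, 0, -0.0376, 1, -12, -18, 0, 0, 0, -0.0376, 1, -7, -11, 0, 0, 0, 0, 1, -3, -5.5, 0, 0, 0, 0, 1])

```text
clock: 18.58
tool_pos: [412.6, -237.1, 144.1]
orientation: [-3.138, -0.002, 1.708]
force: [-0.8, 0.2, -1.6]
finger_gap: 54.1
finger_force: 30.0
```

>>> carry_out(moves=[0, 0, 0, 0, 0, 0, 1, 0, 0, 0, 0, 0, 0, 1, 0, 0, 0, 0, 0, 0, 1])

```text
clock: 18.83
tool_pos: [415.4, -235.3, 145.4]
orientation: [-3.141, -0.001, 1.712]
force: [0.7, -0.5, -1.9]
finger_gap: 53.7
finger_force: 30.0
```

>>> carry_out(moves=[0, -0.5, -10, 0, 0, 0, 1, 0, 0, -20, 0, 0, 0, 1, 0, 0, -20, 0, 0, 0, 1, 0, 0, -20, 0, 0, 0, 1, 0, 0, -15, 0, 0, 0, 1, 0, 0, -10, 0, 0, 0, 1, 0, 0, -6, 0, 0, 0, 1, 0, 0, -3, 0, 0, 0, 1, 0, 0, -2, 0, 0, 0, 1, 0, 0, 0, 0, 0, 0, 1, 0, 0, 0, 0, 0, 0, 1])

```text
clock: 19.75
tool_pos: [416.1, -237.2, 40.8]
orientation: [3.141, 0.001, 1.712]
force: [-0.2, -0.1, -1.6]
finger_gap: 53.8
finger_force: 30.0
```

>>> carry_out(moves=[0, 0, -1, 0, 0, 0, 1, 0, 0, -1, 0, 0, 0, 1, 0, 0, -1, 0, 0, 0, 1, 0, 0, 0, 0, 0, 0, 1, 0, 0, 0, 0, 0, 0, 1])

```text
clock: 20.17
tool_pos: [415.4, -236.7, 37.1]
orientation: [3.142, 0.0, 1.712]
force: [-0.1, -0.0, -1.2]
finger_gap: 53.8
finger_force: 30.0
```

>>> carry_out(moves=[0, 0, -0.7, 0, 0, 0, 1, 0, 0, 0, 0, 0, 0, 1, 0, 0, 0, 0, 0, 0, 1])

```text
clock: 20.42
tool_pos: [415.4, -236.7, 36.3]
orientation: [-3.142, -0.0, 1.712]
force: [0.4, 0.1, -1.2]
finger_gap: 53.4
finger_force: 30.0
```

>>> carry_out(moves=[0, 0, -0.5, 0, 0, 0, 1, 0, 0, -0.5, 0, 0, 0, 1, 0, 0, 0, 0, 0, 0, 1, 0, 0, 0, 0, 0, 0, 1])

```text
clock: 20.75
tool_pos: [415.6, -236.8, 36.1]
orientation: [-3.141, 0.0, 1.712]
force: [-1.2, 1.6, 5.5]
finger_gap: 53.4
finger_force: 30.0
```

>>> carry_out(moves=[0, 0, 0, 0, 0, 0, 0.23, 0, 0, 0, 0, 0, 0, 0.23, 0, 0, 0, 0, 0, 0, 0.23, 0, 0, 0, 0, 0, 0, 0.23, 0, 0, 5, 0, 0, 0, 0.23, 0, 0, 10, 0, 0, 0, 0.23, 0, 0, 25, 0, 0, 0, 0.23, 0, 0, 35, 0, 0, 0, 0.23, 0, 0, 30, 0, 0, 0, 0.23, 0, 0, 10, 0, 0, 0, 0.23, 0, 0, 0, 0, 0, 0, 0.23])

```text
clock: 21.67
tool_pos: [417.9, -238.7, 154.5]
orientation: [3.136, 0.007, 1.712]
force: [0.7, -0.1, -0.2]
finger_gap: 72.5
finger_force: 0.0
```

>>> carry_out(moves=[19, 27, 0, 0, 0, 0.056, 0.1, 19, 27, 0, 0, 0, 0.056, 0.1, 19, 27, 0, 0, 0, 0.056, 0.1, 19, 27, 0, 0, 0, 0.056, 0.1, 19, 27, 0, 0, 0, 0.056, 0.1, 19, 27, 0, 0, 0, 0.056, 0.1, 19, 27, 0, 0, 0, 0.056, 0.1, 19, 27, 0, 0, 0, 0.056, 0.1, 19, 27, 0, 0, 0, 0.056, 0.1, 19, 27, 0, 0, 0, 0.056, 0.1, 19, 27, 0, 0, 0, 0.056, 0.1, 19, 27, 0, 0, 0, 0.056, 0.1])

```text
clock: 22.67
tool_pos: [642.6, 88.8, 147.6]
orientation: [-3.139, -0.003, 2.387]
force: [-0.0, 0.0, -0.2]
finger_gap: 84.4
finger_force: 0.0
```

>>> carry_out(moves=[19, 27, 0, 0, 0, 0.007, 0.1, 15, 20, 0, 0, 0, 0, 0.1, 6, 9, 0, 0, 0, 0, 0.1, 0, 0, 0, 0, 0, 0, 0.1, 0, 0, 0, 0, 0, 0, 0.1])

```text
clock: 23.08
tool_pos: [682.2, 142.8, 148.4]
orientation: [-3.138, -0.002, 2.391]
force: [0.6, -0.2, -0.2]
finger_gap: 85.0
finger_force: 0.0
```

```bash
python3 chk.py pics/t4.png; python3 -c "
from workcell import env
s=env.get_state();print(s['tool_pos'],s['orientation'],s['joints'])"
```

```text
wide [-48.9  51.2] [54.3 54.7] 7.8
slim [-48.7  54. ] [53.6 54. ] 7.8
square [-49.   50.5] [54.4 54.9] 7.8
oblong [-48.9  51.9] [54.1 54.5] 7.8
wide [48.4 52.1] [62.8 63.2] 89.8
slim [47.5 54.9] [62.1 62.5] 89.8
square [48.6 51.4] [63.  63.4] 89.8
oblong [48.1 52.8] [62.6 63. ] 89.8
wide [ 51.5 -54.7] [43.5 43.6] 1.2
slim [ 50.6 -50.6] [43.  43.1] 1.2
square [ 51.8 -55.7] [43.7 43.7] 1.2
oblong [ 51.3 -53.6] [43.4 43.5] 1.2
[682.19261345 142.0969822  148.96774533] [-3.13890052e+00 -1.41845288e-03  2.39024892e+00] [ 8.17145085e-02  5.06819659e-01  1.26020531e+00 -7.75571207e-04
  1.37751397e+00 -7.37589897e-01]
```

>>> carry_out(moves=[0.5, 0.5, -20, 0, 0, 0, 0.1, 0, 0, -25, 0, 0, 0, 0.1, 0, 0, -25, 0, 0, 0, 0.1, 0, 0, -20, 0, 0, 0, 0.1, 0, 0, -12, 0, 0, 0, 0.1, 0, 0, -8, 0, 0, 0, 0.1, 0, 0, -4, 0, 0, 0, 0.1, 0, 0, 0, 0, 0, 0, 0.1, 0, 0, 0, 0, 0, 0, 0.1])

```text
clock: 23.88
tool_pos: [684.9, 143.5, 37.7]
orientation: [3.14, 0.001, 2.39]
force: [-0.1, 0.3, 1.0]
finger_gap: 84.3
finger_force: 0.0
```

>>> carry_out(moves=[0, 0, 0, 0, 0, 0, 1, 0, 0, 0, 0, 0, 0, 1, 0, 0, 0, 0, 0, 0, 1, 0, 0, 0, 0, 0, 0, 1, 0, 0, 0, 0, 0, 0, 1, 0, 0, 0, 0, 0, 0, 1, 0, 0, 0, 0, 0, 0, 1, 0, 0, 0, 0, 0, 0, 1], force=30)

```text
clock: 24.55
tool_pos: [684.0, 143.9, 36.3]
orientation: [3.142, -0.0, 2.391]
force: [0.5, 0.6, -0.3]
finger_gap: 39.9
finger_force: 30.0
```

>>> carry_out(moves=[0, 0, 5, 0, 0, 0, 1, 0, 0, 10, 0, 0, 0, 1, 0, 0, 20, 0, 0, 0, 1, 0, 0, 25, 0, 0, 0, 1, 0, 0, 25, 0, 0, 0, 1, 0, 0, 25, 0, 0, 0, 1, 0, 0, 15, 0, 0, 0, 1, 0, 0, 0, 0, 0, 0, 1, 0, 0, 0, 0, 0, 0, 1])

```text
clock: 25.3
tool_pos: [684.9, 143.8, 163.2]
orientation: [3.139, 0.002, 2.391]
force: [-0.1, 0.0, -1.5]
finger_gap: 40.0
finger_force: 30.0
```

>>> carry_out(moves=[-7, -13, 0, 0, 0, -0.04, 1, -14, -26, 0, 0, 0, -0.04, 1, -14, -26, 0, 0, 0, -0.04, 1, -14, -26, 0, 0, 0, -0.04, 1, -14, -26, 0, 0, 0, -0.04, 1, -14, -26, 0, 0, 0, -0.04, 1, -14, -26, 0, 0, 0, -0.04, 1, -14, -26, 0, 0, 0, -0.04, 1, -14, -26, 0, 0, 0, -0.04, 1, -14, -26, 0, 0, 0, -0.04, 1, -14, -26, 0, 0, 0, -0.04, 1, -14, -26, 0, 0, 0, -0.04, 1])

```text
clock: 26.3
tool_pos: [520.6, -155.6, 159.1]
orientation: [-3.139, -0.003, 1.909]
force: [0.1, -1.1, -1.4]
finger_gap: 40.0
finger_force: 30.0
```

>>> carry_out(moves=[-14, -26, 0, 0, 0, -0.033, 1, -14, -26, 0, 0, 0, -0.033, 1, -14, -26, 0, 0, 0, -0.033, 1, -14, -26, 0, 0, 0, -0.033, 1, -14, -26, 0, 0, 0, -0.033, 1, -14, -26, 0, 0, 0, -0.033, 1, -6, -15, 0, 0, 0, 0, 1, -3.5, -8.5, 0, 0, 0, 0, 1, 0, 0, 0, 0, 0, 0, 1, 0, 0, 0, 0, 0, 0, 1, 0, 0, 0, 0, 0, 0, 1])

```text
clock: 27.22
tool_pos: [429.6, -333.3, 160.6]
orientation: [-3.141, -0.002, 1.714]
force: [0.1, 0.1, -0.6]
finger_gap: 39.9
finger_force: 30.0
```

>>> carry_out(moves=[0, -1.5, -12, 0, 0, 0, 1, 0, 0, -22, 0, 0, 0, 1, 0, 0, -22, 0, 0, 0, 1, 0, 0, -20, 0, 0, 0, 1, 0, 0, -15, 0, 0, 0, 1, 0, 0, -10, 0, 0, 0, 1, 0, 0, -7, 0, 0, 0, 1, 0, 0, -4, 0, 0, 0, 1, 0, 0, -3, 0, 0, 0, 1, 0, 0, 0, 0, 0, 0, 1, 0, 0, 0, 0, 0, 0, 1])

```text
clock: 28.13
tool_pos: [430.0, -336.7, 47.1]
orientation: [3.141, 0.001, 1.713]
force: [-0.4, 0.7, -1.1]
finger_gap: 39.8
finger_force: 30.0
```

>>> carry_out(moves=[0, 0, -1, 0, 0, 0, 1, 0, 0, -1, 0, 0, 0, 1, 0, 0, -1, 0, 0, 0, 1, 0, 0, 0, 0, 0, 0, 1, 0, 0, 0, 0, 0, 0, 1])

```text
clock: 28.55
tool_pos: [429.5, -336.2, 43.4]
orientation: [3.142, 0.0, 1.713]
force: [0.5, -0.4, -1.0]
finger_gap: 40.1
finger_force: 30.0
```

>>> carry_out(moves=[0, 0, -0.7, 0, 0, 0, 1, 0, 0, 0, 0, 0, 0, 1, 0, 0, 0, 0, 0, 0, 1])

```text
clock: 28.8
tool_pos: [429.4, -336.2, 42.6]
orientation: [-3.142, -0.0, 1.713]
force: [-0.4, 0.1, -1.9]
finger_gap: 39.7
finger_force: 30.0
```

>>> carry_out(moves=[0, 0, -0.7, 0, 0, 0, 1, 0, 0, -0.5, 0, 0, 0, 1, 0, 0, 0, 0, 0, 0, 1, 0, 0, 0, 0, 0, 0, 1])

```text
clock: 29.13
tool_pos: [429.4, -336.2, 41.4]
orientation: [-3.142, -0.0, 1.713]
force: [-0.4, -0.1, -0.4]
finger_gap: 40.0
finger_force: 30.0
```

>>> carry_out(moves=[0, 0, -0.5, 0, 0, 0, 1, 0, 0, -0.5, 0, 0, 0, 1, 0, 0, 0, 0, 0, 0, 1, 0, 0, 0, 0, 0, 0, 1])

```text
clock: 29.47
tool_pos: [429.6, -336.3, 41.2]
orientation: [3.142, 0.0, 1.713]
force: [-1.0, 2.1, 6.2]
finger_gap: 39.7
finger_force: 30.0
```

Contact on the floor; release, rise and back away toward the robot's left.

>>> carry_out(moves=[0, 0, 0, 0, 0, 0, 0.36, 0, 0, 0, 0, 0, 0, 0.36, 0, 0, 0, 0, 0, 0, 0.36, 0, 0, 0, 0, 0, 0, 0.36, 0, 0, 5, 0, 0, 0, 0.36, 0, 0, 10, 0, 0, 0, 0.36, 0, 0, 25, 0, 0, 0, 0.36, 0, 0, 35, 0, 0, 0, 0.36, 0, 0, 35, 0, 0, 0, 0.36, 0, 0, 20, 0, 0, 0, 0.36, 0, 0, 0, 0, 0, 0, 0.36])

```text
clock: 30.38
tool_pos: [432.7, -339.5, 177.8]
orientation: [3.134, 0.011, 1.713]
force: [-0.2, -1.0, 0.9]
finger_gap: 60.4
finger_force: 0.0
```

>>> carry_out(moves=[0, 35, 0, 0, 0, 0, 0.36, 0, 35, 0, 0, 0, 0, 0.36, 0, 35, 0, 0, 0, 0, 0.36, 0, 35, 0, 0, 0, 0, 0.36, 0, 35, 0, 0, 0, 0, 0.36, 0, 35, 0, 0, 0, 0, 0.36, 0, 35, 0, 0, 0, 0, 0.36, 0, 35, 0, 0, 0, 0, 0.36, 0, 35, 0, 0, 0, 0, 0.36, 0, 35, 0, 0, 0, 0, 0.36, 0, 0, 0, 0, 0, 0, 0.36, 0, 0, 0, 0, 0, 0, 0.36])

```text
clock: 31.38
tool_pos: [428.6, 15.4, 169.8]
orientation: [-3.14, -0.0, 1.717]
force: [0.1, -1.1, 0.1]
finger_gap: 60.4
finger_force: 0.0
```

```bash
python3 chk.py pics/t5.png; echo side; python3 chk.py pics/s5.png side
```

```text
wide [-48.9  51.2] [54.3 54.7] 7.8
slim [-48.7  54. ] [53.6 54. ] 7.8
square [-49.   50.5] [54.4 54.9] 7.8
oblong [-48.9  51.9] [54.1 54.5] 7.8
wide [-49.4 -51.6] [40.7 67.4] 7.4
slim [-49.2 -47.6] [40.2 66.6] 7.4
square [-49.5 -52.6] [40.8 67.6] 7.4
oblong [-49.3 -50.6] [40.6 67.2] 7.4
wide [48.2 51. ] [63.2 60.7] 0.1
slim [47.3 53.8] [62.4 60. ] 0.1
square [48.4 50.3] [63.3 60.9] 0.1
oblong [48.  51.7] [63.  60.5] 0.1
wide [ 51.5 -54.7] [43.5 43.6] 1.2
slim [ 50.6 -50.6] [43.  43.1] 1.2
square [ 51.8 -55.7] [43.7 43.7] 1.2
oblong [ 51.3 -53.6] [43.4 43.5] 1.2
side
wide [-49.9 -50.7] [40.4 66.2] 7.6
slim [-52.4 -56.2] [39.4 64.6] 7.6
square [-49.3 -49.3] [40.6 66.6] 7.6
oblong [-50.5 -52.1] [40.1 65.8] 7.6
wide [ 55.7 -45.2] [42.8 44.2] 74.3
slim [ 50.7 -50.9] [41.8 43.1] 74.3
square [ 56.9 -43.8] [43.1 44.4] 74.3
oblong [ 54.4 -46.7] [42.6 43.9] 74.3
wide [-50.8  47.2] [54.  53.6] 8.0
slim [-53.2  39.4] [52.7 52.4] 8.0
square [-50.2  49.2] [54.3 54. ] 8.0
oblong [-51.4  45.3] [53.6 53.3] 8.0
wide [48.7 50. ] [64.1 62.5] 73.6
slim [44.  42.1] [62.6 61. ] 73.6
square [49.9 52. ] [64.5 62.8] 73.6
oblong [47.5 48. ] [63.8 62.1] 73.6
```

View pics/s5.png

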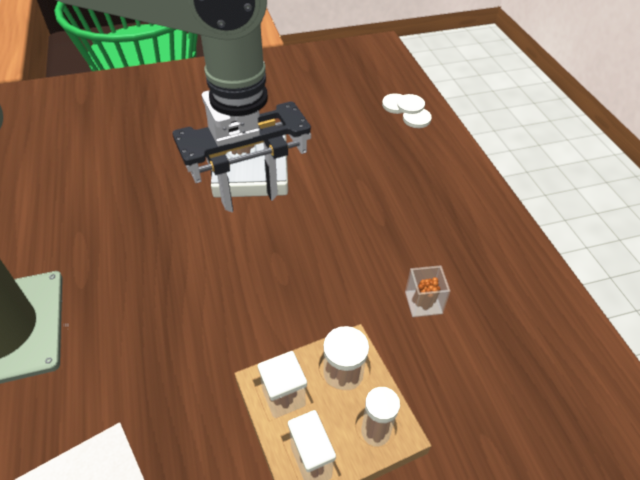

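View pics/t5.png

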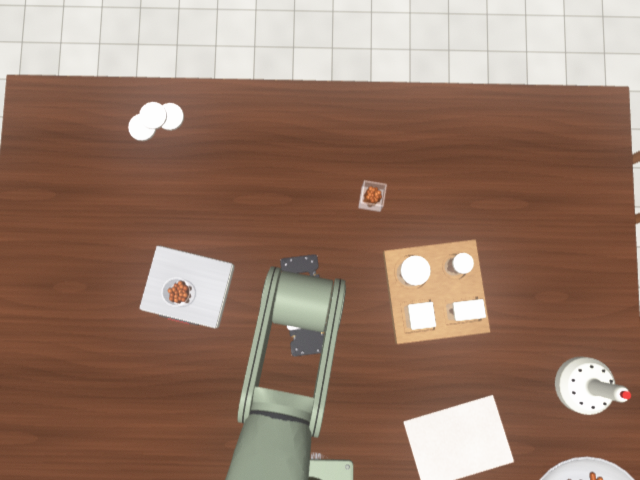

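All four jars stand in their pockets: lids at (415,271), (462,264), (422,316) and (468,310) in the top view, and both views put them within about 2 mm of the pocket centres. The open jars at (373,196) and (179,292) have not moved.

```bash
python3 -c "
from workcell import env
print(env.sign_off())"
```

```text
the job is handed in; nothing more can be done
None
```

All four closed jars are upright in their own pockets, within about 2 mm of centre in both camera views; the open jars were left untouched, and the job is handed in (no verdict was returned).

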